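Uncouple a cart drawbar and hold it up off its ball

TASK

The tow coupling of a parts cart is bolted to the bench on its service stand, and its ball has to be inspected. Pull the locking pin up out of the latch and stow it fully home in the pin socket block on the bench; then, with the coupling still down on the ball, draw the latch knob sideways against its spring, and with the latch drawn lift the drawbar off the ball. Finish while holding the drawbar up, still, with the coupling bell's rim at least 30 mm above the top of the ball (do not let go or set it down), and leave the other things on the bench where they are.

Things in the scene. Friction and masses are not known exactly. Their poses are not given: they have to be found in the camera images.
- stand: Service stand fixed to the bench: grey base plate 275 x 110 x 8 mm, steel ball mount at one end, upright pivot fork (60 mm wide, 108 high) at the other. Origin: on the bench under the ball's centre. +x runs level from the ball to the fork (plate from x = -50 to +225 mm, y = +-55 mm), z up. The latch knob sticks out on its -y side.
- drawbar (a joint): Angle of the drawbar in its fork, rad: 0 = down, bell home over the ball; grows as the bell end is lifted; stop at 1.2. Free: it falls back when let go; lifting it at the latch knob takes 3 to 6 N. A steel bar 36 mm wide, 32 high, 200 long from pivot to bell, top 100 mm above the bench. It cannot rise while the latch's tongue is under the ball.
- pivot (a point): Point on the drawbar's level pivot axis, in the middle of the fork: 200 mm from the ball's axis along the stand's +x, 82 mm above the bench. The drawbar with bell, latch and knob turns about the line through it parallel to the stand's y.
- bell_rim (a point): Centre of the lower rim of the coupling bell at the drawbar's free end, 46 mm above the bench when coupled, straight above the stand's origin. The bell is a grey cup, mouth down, 55 mm across (60 mm at its flat top, 102 mm above the bench), over the ball.
- ball_top (a point): Top of the steel ball (40 mm in diameter), 89 mm above the bench.
- latch (a joint): Travel of the spring latch out of the bell, m: 0 = in (locked), stop at 0.016 = fully out along the stand's -y; the tongue is clear of the ball from 0.010 on. The spring takes 5 N to start and 9 N at the stop and snaps the latch back when let go. With the locking pin in, it has only 2 mm of play.
- latch_knob (a point): Middle of the latch knob's black grip: 83 mm from the stand's origin along its -y, 52 mm above the bench when coupled. A cylinder 18 mm in diameter, 26 long, axis along the latch's travel (stand's y), between a 26 mm inner collar and a 30 mm outer disc: fingers closing along the stand's x catch behind the disc, and the round grip turns between them as the drawbar swings.
- pin: Loose steel locking pin, 78 mm long, about 60 g. Origin: its lower tip, z up along it. Shank 8 mm thick to 24 mm, collar 18 mm, handle 14 mm thick from 30 to 68 mm, head 17 mm. At first upright in the latch guide's 10 mm hole, 48 mm from the stand's origin along its -y, tip 38 mm above the bench, 18 mm from the bell's edge: close fingers along the stand's x.
- pin_socket: Pin socket, fixed to the bench: aluminium block 40 x 40 mm on a dark steel foot 36 x 90 x 6 mm with a bolt at each end; top 40 mm above the bench, one blind upright hole. Origin: centre of its underside, z up. It stands to the left or to the right of the stand.
- socket_mouth (a point): Centre of the socket's hole at the block's top face, z up. Hole 10 mm across, chamfered, 30 mm deep: the pin is fully home when its collar rests on the block, its tip 24 mm below this point.
- oil_bottle: Bystander: white oil bottle 51 x 50 x 141 mm with a yellow spout, upright, on the other side of the stand from the pin socket. Origin: centre of its underside.
- grease_jar: Bystander: jar 60 mm across and 86 mm high. Origin: centre of its underside.
- hex_key: Bystander: hex key 93 mm long lying on the bench. Origin: centre of its underside.
- caliper: Bystander: caliper 210 mm long lying on the bench. Origin: centre of its underside.
Not all that is in view belongs to the job. What is shaped like the pin_socket but red or turquoise is not meant.

How it is judged:
On the way, in this order (a step that is already met when the one before it is completed fails the run):
1. the locking pin stands fully home in the pin socket, released (horizontal distance between pin and socket_mouth below 0.005 m and z of pin in the frame of socket_mouth below -0.02 m and angle between pin's own z axis and vertical below 0.12 rad and contact force between the fingers and pin below 0.1 N), for 0.2 s.
2. the latch is drawn (more than 10 mm) while the coupling is still down on the ball (value of joint latch above 0.01 m and value of joint drawbar below 0.03 rad and horizontal distance between pin and socket_mouth below 0.005 m and z of pin in the frame of socket_mouth below -0.02 m and angle between pin's own z axis and vertical below 0.12 rad), for 0.2 s.
3. the drawbar is lifted off the ball (height (world z) of bell_rim above 0.095 m), for 0.1 s.
At the end, for the whole second after the job is handed in: The fingers hold the drawbar up (bearing over 1 N) and still (under 0.08 rad/s), bell rim at least 26 mm above the ball's top (115 mm above the bench); the pin stands in its socket, tip at least 20 mm deep, within 5 mm of the hole's axis and 0.12 rad of upright, untouched (height (world z) of bell_rim above 0.115 m and velocity of joint drawbar between -0.08 and 0.08 rad/s and contact force between the fingers and stand above 1 N and horizontal distance between pin and socket_mouth below 0.005 m and z of pin in the frame of socket_mouth below -0.02 m and angle between pin's own z axis and vertical below 0.12 rad and contact force between the arm and pin below 0.1 N); the arm keeps its last pose, push and grip.
It fails at once if a bystander (oil bottle) is shifted by more than 30 mm (distance of oil_bottle from where it was at the start of the episode above 0.03 m).
It fails at once if a bystander (jar) is shifted by more than 30 mm (distance of grease_jar from where it was at the start of the episode above 0.03 m).
It fails at once if a bystander (hex key) is shifted by more than 30 mm (distance of hex_key from where it was at the start of the episode above 0.03 m).
It fails at once if a bystander (caliper) is shifted by more than 30 mm (distance of caliper from where it was at the start of the episode above 0.03 m).
It also fails if it takes over 64 s, if anything falls off the work surface, if the arm or the gripper's body presses on something with over 40 N, if the wrist force passes 120 N, or if a joint passes its speed limit or range.

ROBOT

A 6-joint arm with a two-finger parallel gripper is mounted at the origin on a cart in front of the work surface, level with it; the furniture and walls round the work are solid. World frame = base frame: x ahead of the robot, y to its left, z up, the work surface at z = 0. Lengths are in m, angles in rad, forces in N, time in s.
With the tool pointing down it reaches from about 0.3 to 0.775 m from the base axis. Payload 14.6 kg.
Tool frame: the origin (TCP) lies on the centre line of the jaws, within the pads' length; the fingertips stand 19 mm ahead of it and the grasp point (between the pads) is the TCP; y points along the fingers, x is the direction in which the jaws open and shut, and the axes are right-handed (so a half turn about y gives the same grasp; the last joint's range is limited). The gripper opens to 94 mm and grips with 3 to 60 N. Pads are 16 mm wide; open, the fingers measure 119 mm over their backs; the gripper's body (75 mm by 177 mm) begins 78 mm behind the grasp point.
Start: joints at [-1.202, 0.3, 1.521, -0, 1.321, -0.067], TCP at [0.232, -0.499, 0.189] pointing down, gripper open.
Joint ranges: [-3.03, 3.03], [-0.79, 2.21], [0.23, 2.52], [-1.04, 4.18], [0, 3.07], [-2.55, 2.55]. Speed limits (rad/s): [2.22, 2.22, 2.57, 3.14, 3.14, 3.14].

INTERFACE

Orientations are given as [roll, pitch, yaw] about the fixed x, y, z axes, in that order (R = Rz(yaw) Ry(pitch) Rx(roll)).
In Python, from station import get_obs, cams, workorder gives the robot as it stands.
- The arm moves only by the shell command python3 -m handwheel 'ROWS' [FORCE]. ROWS is JSON, a list of rows, each an object of numbers: "fingers": the opening, from -1 (shut) to 1 (fully open); "x", "y", "z": the shift along the tool's x, y, z in m; "spin": the turn about the tool's y in degrees. In form: [{"fingers": .., "x": .., "y": .., "z": .., "spin": ..}, ...]. A call has exactly 10 rows; each row is the pose to reach, as a shift and turn from the pose commanded when the call began, along the tool's axes at that moment; what a row does not reach only later rows make up. A row lasts 1/10 s, in which the tool goes at most 50 mm and 8.59 degrees, less where a joint would pass 70% of its speed; a pose out of reach is approached as far as the arm can. A call with a gripper value outside its range is refused whole. The fingers move at their own pace and stop on an object; FORCE is the grip in N (left out, the last holds). Time passes only in rows, so rows that repeat a pose let the fingers close, or fill a call up. It gives the time, the measured TCP pose, the force and the opening at its end, in the units of the state.
- get_obs(): the state, without advancing time (a new reading comes with each control period).
- cams.camera(name): name is "scene" or "side" or "wrist"; returns (picture, depth): 400x640x3 uint8, red, green, blue; 400x640 float32, m along the optical axis (not along the pixel's ray), 0 where there is no reading.
- cams.get_calibration(name): a dict with "fx", "fy", "cx", "cy" (pixels), "view" (4x4, takes a point from world to camera coordinates). Camera axes: x right, y down, z forward; pixel columns grow to the right and rows downward; lengths in m; the calibration is good to about 2 mm. A picture is of the moment at which its call begins: read the wrist's pose just before it. get_calibration takes no time and is no camera call; for the wrist camera it gives the pose at the moment of the call.
- workorder.hand_in(): hands the job in, once; it reports no verdict.
The state is a dict: "time_s": time; "qpos": joint angles; "joint_vel": joint speeds; "tau": joint torques, N m; "ee_pos": TCP position; "eef_rot": TCP orientation; "force": force on the tool from outside, world axes, zero at the start; "moment": the same for the moment, N m; "grip_width": finger opening in m.
Only numpy, scipy, OpenCV 4.12 (cv2) and the standard library are available. Lean on these libraries where they do the work, as an engineer would, in place of code of your own. Each camera call takes 0.05 s, during which the arm holds its last target. There are 200 camera calls.

## Working session

There is one attempt and no reset: what is moved stays moved. The work goes in short steps, Python scripts to look and compute and a shell command to move; the robot and the scene stay as the last step left them, time stands still between calls to the robot, and variables do not carry over. Pictures are saved under pics/ and viewed, about 8 in all and at most 12, crops included, and the job is handed in when it is done.

```bash
ls; mkdir -p pics; python3 - <<'E'
from station import get_obs,cams
import cv2,numpy as np
o=get_obs(); print({k:np.round(v,3).tolist() for k,v in o.items()})
for n in ["scene","side"]:
    p,d=cams.camera(n); cv2.imwrite(f"pics/{n}0.png",p[:,:,::-1]); np.savez(f"{n}0.npz",p=p,d=d)
    c=cams.get_calibration(n); print(n,c["fx"],c["fy"],c["cx"],c["cy"],np.round(np.linalg.inv(c["view"]),3).tolist())
a=cv2.imread("pics/scene0.png");b=cv2.imread("pics/side0.png")
E
```

```text
pics
{'time_s': 0.0, 'qpos': [-1.202, 0.3, 1.522, -0.0, 1.321, -0.067], 'joint_vel': [-0.001, 0.001, -0.001, -0.0, 0.0, 0.0], 'tau': [0.001, -53.18, -35.273, 0.071, 0.024, -0.0], 'ee_pos': [0.232, -0.498, 0.189], 'eef_rot': [-1.571, 0.001, -1.135], 'force': [0.961, -0.737, -0.189], 'moment': [-0.028, -0.055, 0.006], 'grip_width': 0.094}
scene 481.3301483089105 481.3301483089105 317.52025668639 198.17404287661284 [[-0.736, -0.494, 0.463, -0.234], [-0.677, 0.553, -0.485, 0.735], [-0.017, -0.671, -0.742, 1.31], [0.0, 0.0, 0.0, 1.0]]
side 415.30253075100734 415.30253075100734 320.7648124613937 203.89721397155475 [[0.881, -0.163, 0.445, -0.113], [-0.473, -0.344, 0.811, -1.273], [0.02, -0.925, -0.38, 0.644], [0.0, 0.0, 0.0, 1.0]]
```

View pics/scene0.png

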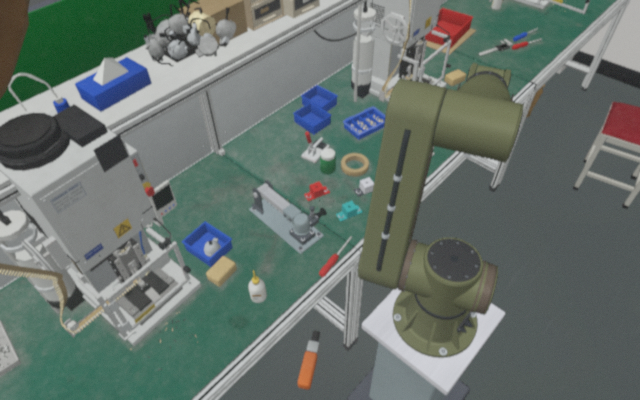

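View pics/side0.png

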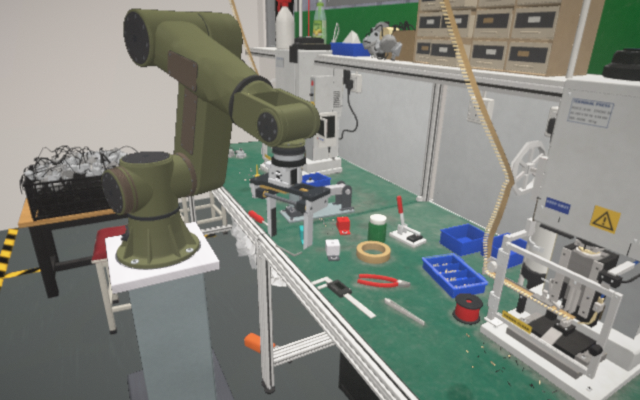

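Scene view: the stand runs from the fork (265,190) to the bell and ball (300,228). Socket-like objects are aluminium at (366,185), red at (317,190) and turquoise at (348,210). The aluminium one fits the description. Next I'll deproject and make an enlarged crop.

```bash
cat > h.py <<'E'
import numpy as np,cv2
from station import get_obs,cams
def snap(n,f):
    c=cams.get_calibration(n); p,d=cams.camera(n); cv2.imwrite(f"pics/{f}.png",p[:,:,::-1]); np.savez(f"{f}.npz",p=p,d=d,**c); return p,d,c
def load(f): z=np.load(f+".npz"); return z["p"],z["d"],{k:z[k] for k in("fx","fy","cx","cy","view")}
def ray(c,u,v):
    T=np.linalg.inv(c["view"]); r=np.array([(u-c["cx"])/c["fx"],(v-c["cy"])/c["fy"],1.0]); return T[:3,3],T[:3,:3]@r
def onz(c,u,v,z): o,r=ray(c,u,v); return o+r*(z-o[2])/r[2]
def cloud(c,d):
    v,u=np.mgrid[:d.shape[0],:d.shape[1]]; T=np.linalg.inv(c["view"])
    P=np.stack([(u-c["cx"])/c["fx"]*d,(v-c["cy"])/c["fy"]*d,d],-1); return P@T[:3,:3].T+T[:3,3]
def proj(c,P): q=c["view"][:3,:3]@np.array(P)+c["view"][:3,3]; return c["fx"]*q[0]/q[2]+c["cx"],c["fy"]*q[1]/q[2]+c["cy"]
E
python3 - <<'E'
from h import *
p,d,c=snap("scene","s1"); C=cloud(c,d)
for n,(u,v) in dict(bell=(300,224),fork=(265,187),alum=(366,183),red=(317,188),turq=(348,208),bottle=(257,288),jar=(328,158),plateL=(252,212),bench=(230,320)).items(): print(n,np.round(C[v,u],3))
cv2.imwrite("pics/s1c.png",cv2.resize(p[140:260,235:395,::-1],None,fx=5,fy=5,interpolation=cv2.INTER_CUBIC))
E
```

```text
bell [0.491 0.061 0.095]
fork [0.697 0.024 0.095]
alum [ 0.482 -0.275  0.032]
red [ 0.592 -0.128  0.044]
turq [ 0.447 -0.13   0.043]
bottle [0.43  0.31  0.072]
jar [ 0.641 -0.244  0.081]
plateL [0.711 0.086 0.005]
bench [0.447 0.415 0.   ]
```

View pics/s1c.png

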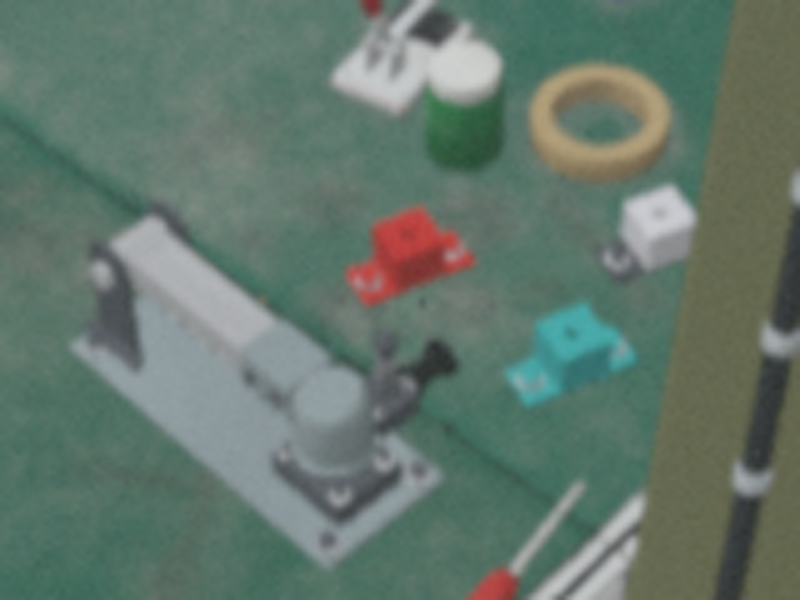

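The crop shows the aluminium block on a dark foot at crop (658,225), i.e. px (366,185). The red (405,245) and turquoise (572,340) ones are decoys. The pin (385,360) and the knob (435,360) stick out toward world -y. Next I'll fit the stand.

```bash
python3 - <<'E'
from h import *
p,d,c=load("s1"); C=cloud(c,d)
M=(C[...,2]>0.088)&(C[...,2]<0.108)&(C[...,0]>.42)&(C[...,0]<.75)&(C[...,1]>-.03)&(C[...,1]<.12)
M&=(np.abs(np.gradient(C[...,2])[0])<.004)
P=C[M]; print(len(P)); 
vx,vy,x0,y0=cv2.fitLine(P[:,:2].astype(np.float32),cv2.DIST_HUBER,0,.01,.01).ravel(); e=np.array([vx,vy]); e*=np.sign(e[0])
print("bar yaw",np.arctan2(e[1],e[0])); s=(P[:,:2]-[x0,y0])@e; t=(P[:,:2]-[x0,y0])@[-e[1],e[0]]
for a in np.arange(-.16,.16,.02):
    m=(s>a)&(s<a+.02)
    if m.sum()>3: print(round(a,2),m.sum(),np.round([t[m].min(),t[m].mean(),t[m].max()],3),P[m,2].mean().round(3))
# plate edges via depth
M=(np.abs(C[...,2]-.008)<.006)&(C[...,0]>.4)&(C[...,0]<.78)&(C[...,1]>-.06)&(C[...,1]<.16)
hsv=cv2.cvtColor(p,cv2.COLOR_RGB2HSV); M&=hsv[...,1]<60
n,l,st,ce=cv2.connectedComponentsWithStats(M.astype(np.uint8))
i=1+st[1:,4].argmax(); print(st[i]); r=cv2.minAreaRect(C[l==i][:,:2].astype(np.float32)*1000); print(r,cv2.boxPoints(r))
# alum top
M=(np.abs(C[...,2]-.040)<.008)&(hsv[...,1]<40)&(C[...,0]>.4)&(C[...,0]<.56)&(C[...,1]<-.2)&(C[...,1]>-.35)
print(M.sum(),C[M].mean(0),C[M].min(0),C[M].max(0))
E
```

```text
584
bar yaw -0.060577452
-0.12 38 [-0.021 -0.002  0.017] 0.098
-0.1 64 [-0.053 -0.003  0.024] 0.1
-0.08 54 [-0.018  0.002  0.023] 0.1
-0.06 61 [-0.019  0.001  0.023] 0.102
-0.04 49 [-0.02   0.002  0.02 ] 0.101
-0.02 37 [-0.018  0.001  0.016] 0.1
-0.0 46 [-0.018  0.     0.015] 0.1
0.02 40 [-0.015  0.     0.016] 0.101
0.04 43 [-0.019 -0.     0.014] 0.1
0.06 33 [-0.016 -0.001  0.015] 0.101
0.08 48 [-0.03  -0.001  0.025] 0.099
0.1 65 [-0.032  0.001  0.034] 0.098
0.12 6 [-0.032 -0.005  0.026] 0.097
[ 248  200   76   55 1037]
((595.9000854492188, 54.97565460205078), (302.169921875, 123.25991821289062), 5.081549644470215) [[439.95013   102.981255 ]
 [450.86774   -19.794205 ]
 [751.85004     6.9700546]
 [740.93243   129.74551  ]]
103 [ 0.47672164 -0.27111384  0.0391905 ] [ 0.45238071 -0.29573039  0.03212368] [ 0.50453563 -0.24597977  0.04627124]
```

```bash
python3 - <<'E'
from h import *
from scipy.spatial.transform import Rotation as R
o=get_obs(); c=cams.get_calibration("wrist"); T=np.linalg.inv(c["view"]); Rt=R.from_euler("xyz",o["eef_rot"]).as_matrix()
print(Rt.round(2),"\ncam in tool",Rt.T@(T[:3,3]-o["ee_pos"]),"\n",(Rt.T@T[:3,:3]).round(3),c["fx"])
E
python3 -m handwheel '[{"fingers":1,"x":0,"y":-0.05,"z":0,"spin":0},{"fingers":1,"x":0,"y":-0.1,"z":0,"spin":-8},{"fingers":1,"x":-0.03,"y":-0.13,"z":0.04,"spin":-16},{"fingers":1,"x":-0.06,"y":-0.14,"z":0.08,"spin":-24},{"fingers":1,"x":-0.09,"y":-0.14,"z":0.12,"spin":-32},{"fingers":1,"x":-0.12,"y":-0.14,"z":0.16,"spin":-40},{"fingers":1,"x":-0.15,"y":-0.14,"z":0.2,"spin":-48},{"fingers":1,"x":-0.17,"y":-0.14,"z":0.24,"spin":-56},{"fingers":1,"x":-0.19,"y":-0.14,"z":0.28,"spin":-63},{"fingers":1,"x":-0.21,"y":-0.14,"z":0.32,"spin":-63}]'
```

```text
[[ 0.42 -0.    0.91]
 [-0.91  0.    0.42]
 [-0.   -1.    0.  ]] 
cam in tool [-0.00082234 -0.19585029  0.07360546] 
 [[ 1.     0.    -0.   ]
 [ 0.    -0.254  0.967]
 [ 0.    -0.967 -0.254]] 282.09743251444695
time_s: 1.15
ee_pos: [0.4344, -0.1711, 0.3293]
eef_rot: [-1.571, -0.0, -0.031]
force: [0.8, -0.5, -1.1]
grip_width: 0.0939
```

```bash
python3 - <<'E'
from h import *
p,d,c=snap("wrist","w1"); print(get_obs()["ee_pos"]); C=cloud(c,d); print(proj(c,[.49,.05,.1]),proj(c,[.477,-.271,.04]),C[380,320])
E
```

```text
[ 0.43708314 -0.16722592  0.32889266]
(np.float64(359.7722758219621), np.float64(7.90925103398078)) (np.float64(347.8989270765331), np.float64(222.0461201834802)) [ 0.43408407 -0.14684096  0.47920796]
```

View pics/w1.png

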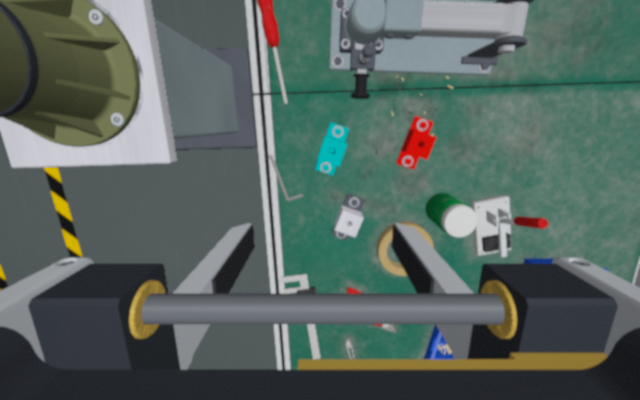

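The wrist view shows the aluminium socket with its hole at (348,222), the pin and knob at (360,60–90), the hex key at (285,180), the jar at (455,215) and the caliper at (310,320). I'm moving closer to the pin.

```bash
python3 -m handwheel '[{"fingers":1,"x":0.02,"y":0.04,"z":0.02,"spin":0},{"fingers":1,"x":0.045,"y":0.07,"z":0.05,"spin":0},{"fingers":1,"x":0.045,"y":0.1,"z":0.08,"spin":0},{"fingers":1,"x":0.045,"y":0.11,"z":0.09,"spin":0},{"fingers":1,"x":0.045,"y":0.11,"z":0.09,"spin":0},{"fingers":1,"x":0.045,"y":0.11,"z":0.09,"spin":0},{"fingers":1,"x":0.045,"y":0.11,"z":0.09,"spin":0},{"fingers":1,"x":0.045,"y":0.11,"z":0.09,"spin":0},{"fingers":1,"x":0.045,"y":0.11,"z":0.09,"spin":0},{"fingers":1,"x":0.045,"y":0.11,"z":0.09,"spin":0}]'
python3 - <<'E'
from h import *
p,d,c=snap("wrist","w2"); o=get_obs(); print(o["ee_pos"],o["eef_rot"])
E
```

```text
time_s: 2.2
ee_pos: [0.4818, -0.0851, 0.2195]
eef_rot: [-1.571, -0.001, -0.036]
force: [-0.7, -0.2, 0.1]
grip_width: 0.0941
[ 0.48179763 -0.08501413  0.21935739] [-1.57086565e+00 -2.95997739e-04 -3.57777012e-02]
```

View pics/w2.png

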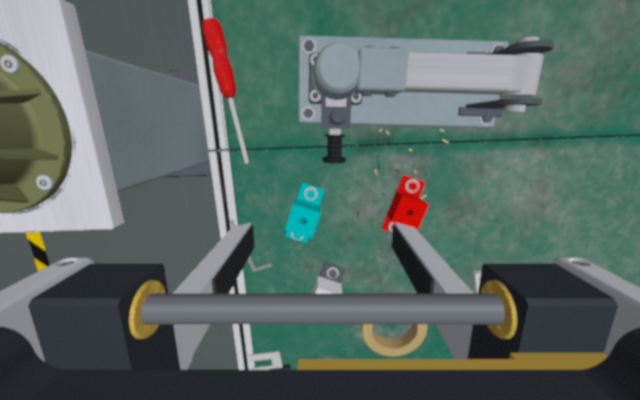

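The wrist view shows the plate's left edge at (300,37)–(300,121), the bell at (338,67), the pin head near (338,117) and the knob at (335,135–162). Next I'll measure these.

```bash
python3 - <<'E'
from h import *
p,d,c=load("w2"); C=cloud(c,d); hsv=cv2.cvtColor(p,cv2.COLOR_RGB2HSV)
# plate edges on plane z=.008
L=(np.abs(C[...,2]-.008)<.008)&(hsv[...,1]<75)&(hsv[...,2]>70)
def edge(pts): 
    q=np.array([onz(c,u,v,.008)[:2] for u,v in pts],np.float32); a=cv2.fitLine(q,cv2.DIST_HUBER,0,.001,.001).ravel(); return a[:2],a[2:]
g=cv2.cvtColor(p,cv2.COLOR_RGB2GRAY); s=hsv[...,1].astype(float)
def cross(line): # position of first saturation drop
    k=np.where((line[:-1]>=90)&(line[1:]<90))[0]; 
    if len(k)==0: return None
    k=k[0]; return k+(line[k]-90)/(line[k]-line[k+1])
left=[(270+cross(s[v,270:330]),v) for v in range(45,115,3) if cross(s[v,270:330])]
bot=[(u,160-cross(s[160:100:-1,u])) for u in list(range(360,455,5)) if cross(s[160:100:-1,u])]
top=[(u,20+cross(s[20:60,u])) for u in range(310,490,5) if cross(s[20:60,u])]
for n,e in (("left",left),("bot",bot),("top",top)):
    dd,x=edge(e); print(n,len(e),dd,x,"yaw",np.degrees(np.arctan2(dd[1],dd[0])))
# bar top
M=(np.abs(C[...,2]-.100)<.006); n,l,st,ce=cv2.connectedComponentsWithStats(M.astype(np.uint8)); i=1+st[1:,4].argmax(); print("bar",st[i]); 
P=C[(l==i)]; P=P[(P[:,0]>.54)&(P[:,0]<.65)]; a=cv2.fitLine(P[:,:2].astype(np.float32),cv2.DIST_HUBER,0,.001,.001).ravel(); print(a,P.mean(0),len(P))
# pin head & knob
print("pin area", np.round(C[108:126:3,330:348:3,2],3))
K=(hsv[...,2]<45); K[:120]=0;K[175:]=0;K[:,:315]=0;K[:,360:]=0
v,u=np.nonzero(K); print("knob",u.min(),u.max(),v.min(),v.max()); 
for vv in range(v.min(),v.max()+1,3): print(vv,u[v==vv].min(),u[v==vv].max(),np.round(C[vv,int(u[v==vv].mean())],3))
cv2.imwrite("pics/w2c.png",cv2.resize(p[30:180,290:390,::-1],None,fx=4,fy=4,interpolation=cv2.INTER_CUBIC))
E
```

```text
left 23 [0.06081113 0.9981493 ] [0.45211166 0.05026407] yaw 86.513626
bot 19 [0.9982767  0.05868253] [ 0.59602153 -0.02917524] yaw 3.3641942
top 29 [ 0.9984599  -0.05547884] [0.6053786  0.09430637] yaw -3.180336
bar [ 315   43  228   52 9054]
[ 0.9975501  -0.06995598  0.59307015  0.03839844] [0.59307018 0.03839844 0.10062307] 4170
pin area [[0.062 0.063 0.114 0.113 0.062 0.062]
 [0.062 0.114 0.116 0.116 0.115 0.062]
 [0.114 0.118 0.115 0.115 0.116 0.114]
 [0.114 0.115 0.117 0.116 0.115 0.114]
 [0.067 0.116 0.116 0.116 0.115 0.064]
 [0.061 0.067 0.115 0.116 0.063 0.063]]
knob 323 343 136 161
136 328 330 [ 0.491 -0.025  0.064]
139 329 340 [ 0.497 -0.029  0.061]
142 329 340 [ 0.497 -0.033  0.06 ]
145 328 340 [ 0.497 -0.037  0.062]
148 328 339 [ 0.496 -0.04   0.061]
151 328 339 [ 0.496 -0.044  0.06 ]
154 328 339 [ 0.496 -0.048  0.061]
157 325 341 [ 0.496 -0.051  0.064]
160 324 343 [ 0.495 -0.055  0.066]
```

View pics/w2c.png

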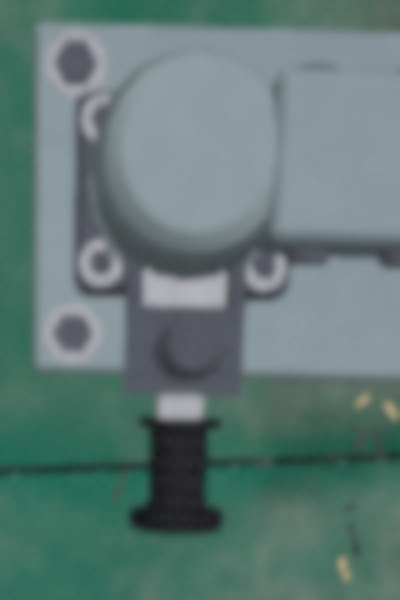

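The crop confirms the pin head is upright in the guide, with the knob beyond it. Stand yaw is about -3.5° (top edge -3.2, left edge -3.5, bar -4.0). Next is the pin centre.

```bash
python3 - <<'E'
from h import *
p,d,c=load("w2"); C=cloud(c,d); hsv=cv2.cvtColor(p,cv2.COLOR_RGB2HSV)
M=(C[...,2]>.110)&(C[...,2]<.122); M[:100]=0;M[130:]=0;M[:,:320]=0;M[:,360:]=0
(x,y),r=cv2.minEnclosingCircle(np.argwhere(M)[:,::-1].astype(np.float32)); print("pin px",x,y,r, onz(c,x,y,.116),C[M].mean(0),M.sum())
M=(np.abs(C[...,2]-.102)<.004); P=C[M]; P=P[(P[:,0]<.495)]
xs=P[:,0]; print("bell ymin/max",P[:,1].min(),P[:,1].max(),"xmin",np.sort(xs)[:5])
yaw=np.radians(-3.5); e=np.array([np.cos(yaw),np.sin(yaw)]); n=np.array([-e[1],e[0]])
for a in (-3.2,-3.5,-4.0):
    yaw=np.radians(a); e=np.array([np.cos(yaw),np.sin(yaw)]); n=np.array([-e[1],e[0]])
    # origin from left edge (x=-50), top edge (y=+55)
    A=np.array([e,n]); b=[e@np.array([.45211,.05026])+.05, n@np.array([.60538,.0943])-.055]; O=A.T@b
    print(a,"O",O,"pin",O-.048*n,"knob",O-.083*n,"bar at .593: lat",n@(np.array([.59307,.0384])-O))
p,d,c=load("w1"); C=cloud(c,d)
M=(np.abs(C[...,2]-.040)<.005); M[:180]=0;M[260:]=0;M[:,:320]=0;M[:,375:]=0
print("socket",C[M].mean(0),cv2.minAreaRect((C[M][:,:2]*1000).astype(np.float32)))
E
```

```text
pin px 337.5 115.875 8.262401580810547 [ 0.49946889 -0.00356074  0.116     ] [ 0.49946775 -0.00342545  0.11530339] 212
bell ymin/max 0.022167090790055438 0.06634662991471796 xmin [0.47899769 0.47912576 0.47916357 0.47919569 0.47924621]
-3.2 O [0.501894   0.04499987] pin [ 0.49921456 -0.00292528] knob [ 0.49726081 -0.03787071] bar at .593: lat -0.001500001444238608
-3.5 O [0.50191386 0.04552548] pin [ 0.49898353 -0.00238499] knob [ 0.49684683 -0.03731971] bar at .593: lat -0.001547242753456451
-4.0 O [0.50196199 0.04639739] pin [ 0.49861368 -0.00148569] knob [ 0.49617221 -0.03640043] bar at .593: lat -0.0016225326013143504
socket [ 0.47805867 -0.27247662  0.03998742] ((477.9369812011719, -273.005126953125), (40.42839050292969, 40.09187698364258), 67.85047149658203)
```

Pin centre is (0.4995, -0.0035), within 1 mm of the plate-derived value, head height 0.116. The knob is near (0.4965, -0.0385). The socket is near (0.478, -0.273), with top at 0.040 and a 40 mm square as expected. Grasping the pin.

```bash
python3 -m handwheel '[{"fingers":0.2,"x":0.015,"y":0,"z":0.04,"spin":1.7},{"fingers":0.2,"x":0.015,"y":0,"z":0.08,"spin":1.7},{"fingers":0.2,"x":0.015,"y":0,"z":0.082,"spin":1.7},{"fingers":0.2,"x":0.015,"y":0.01,"z":0.082,"spin":1.7},{"fingers":0.2,"x":0.015,"y":0.04,"z":0.082,"spin":1.7},{"fingers":0.2,"x":0.015,"y":0.07,"z":0.082,"spin":1.7},{"fingers":0.2,"x":0.015,"y":0.1,"z":0.082,"spin":1.7},{"fingers":0.2,"x":0.015,"y":0.12,"z":0.082,"spin":1.7},{"fingers":0.2,"x":0.015,"y":0.131,"z":0.082,"spin":1.7},{"fingers":0.2,"x":0.015,"y":0.131,"z":0.082,"spin":1.7}]' 25
python3 -m handwheel '[{"fingers":0.2,"x":0,"y":0,"z":0,"spin":0},{"fingers":-1,"x":0,"y":0,"z":0,"spin":0},{"fingers":-1,"x":0,"y":0,"z":0,"spin":0},{"fingers":-1,"x":0,"y":0,"z":0,"spin":0},{"fingers":-1,"x":0,"y":0,"z":0,"spin":0},{"fingers":-1,"x":0,"y":0,"z":0,"spin":0},{"fingers":-1,"x":0,"y":0,"z":0,"spin":0},{"fingers":-1,"x":0,"y":0,"z":0,"spin":0},{"fingers":-1,"x":0,"y":0,"z":0,"spin":0},{"fingers":-1,"x":0,"y":0,"z":0,"spin":0}]' 25
```

```text
time_s: 3.25
ee_pos: [0.4989, -0.0041, 0.0868]
eef_rot: [-1.571, 0.002, -0.066]
force: [-0.4, 0.4, 0.8]
grip_width: 0.0565
time_s: 4.25
ee_pos: [0.4997, -0.0034, 0.0882]
eef_rot: [-1.571, -0.0, -0.065]
force: [1.4, -1.5, 1.1]
grip_width: 0.0154
```

```bash
python3 -m handwheel '[{"fingers":-1,"x":0,"y":-0.01,"z":0,"spin":0},{"fingers":-1,"x":0,"y":-0.03,"z":0,"spin":0},{"fingers":-1,"x":0,"y":-0.05,"z":0,"spin":0},{"fingers":-1,"x":0,"y":-0.09,"z":0,"spin":0},{"fingers":-1,"x":0,"y":-0.13,"z":-0.03,"spin":0},{"fingers":-1,"x":-0.005,"y":-0.16,"z":-0.07,"spin":0},{"fingers":-1,"x":-0.011,"y":-0.16,"z":-0.11,"spin":0},{"fingers":-1,"x":-0.011,"y":-0.16,"z":-0.15,"spin":0},{"fingers":-1,"x":-0.011,"y":-0.16,"z":-0.168,"spin":0},{"fingers":-1,"x":-0.011,"y":-0.16,"z":-0.168,"spin":0}]' 25
python3 -m handwheel '[{"fingers":-1,"x":0,"y":0,"z":0,"spin":0},{"fingers":-1,"x":0,"y":0,"z":0,"spin":0},{"fingers":-1,"x":0,"y":0,"z":0,"spin":0},{"fingers":-1,"x":0,"y":0,"z":0,"spin":0},{"fingers":-1,"x":0,"y":0,"z":0,"spin":0},{"fingers":-1,"x":0,"y":0,"z":0,"spin":0},{"fingers":-1,"x":0,"y":0,"z":0,"spin":0},{"fingers":-1,"x":0,"y":0,"z":0,"spin":0},{"fingers":-1,"x":0,"y":0,"z":0,"spin":0},{"fingers":-1,"x":0,"y":0,"z":0,"spin":0}]' 25
python3 - <<'E'
from h import *
p,d,c=snap("wrist","w3"); o=get_obs(); print(o["ee_pos"],o["eef_rot"]); C=cloud(c,d)
print(proj(c,[.478,-.2725,.04]))
M=(np.abs(C[...,2]-.040)<.005)&(abs(C[...,0]-.478)<.04)&(abs(C[...,1]+.2725)<.04)
print(M.sum(),"socket",C[M].mean(0),cv2.minAreaRect((C[M][:,:2]*1000).astype(np.float32)))
u,v=map(int,proj(c,[.478,-.2725,.04]))
cr=p[max(v-60,0):v+60,u-70:u+70,::-1]; cv2.imwrite("pics/w3c.png",np.hstack([cv2.resize(cr,(560,480),interpolation=cv2.INTER_CUBIC)]))
full=cv2.resize(p[:,:,::-1],(640,400))
E
```

```text
time_s: 5.25
ee_pos: [0.4772, -0.1722, 0.2486]
eef_rot: [-1.571, 0.0, -0.068]
force: [0.5, -0.7, -0.8]
grip_width: 0.015
time_s: 6.25
ee_pos: [0.4778, -0.1703, 0.2481]
eef_rot: [-1.571, -0.0, -0.065]
force: [-0.1, 0.2, -0.3]
grip_width: 0.0151
[ 0.47775518 -0.1703064   0.24814681] [-1.57081839e+00  1.10640101e-05 -6.51304025e-02]
(np.float64(327.413110693557), np.float64(241.8478707807784))
46 socket [ 0.48094106 -0.29008216  0.03986433] ((470.32470703125, -276.24896240234375), (42.06621170043945, 34.173946380615234), 89.45826721191406)
```

View pics/w3.png

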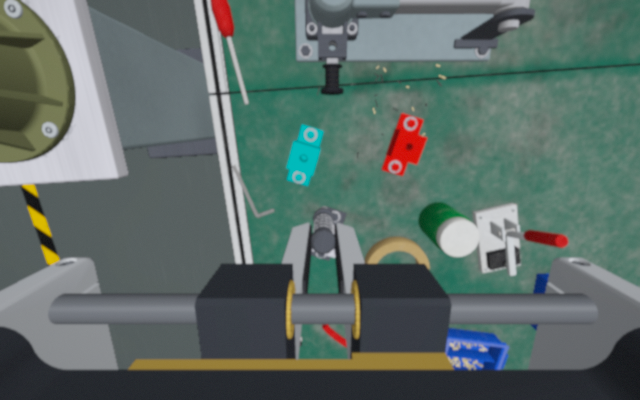

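The pin is held and clear, at (322,238), but it hides the socket. I'm shifting sideways for a clear view of the hole.

```bash
python3 -m handwheel '[{"fingers":-1,"x":0.02,"y":0,"z":-0.03,"spin":0},{"fingers":-1,"x":0.036,"y":0.02,"z":-0.063,"spin":0},{"fingers":-1,"x":0.036,"y":0.03,"z":-0.063,"spin":0},{"fingers":-1,"x":0.036,"y":0.03,"z":-0.063,"spin":0},{"fingers":-1,"x":0.036,"y":0.03,"z":-0.063,"spin":0},{"fingers":-1,"x":0.036,"y":0.03,"z":-0.063,"spin":0},{"fingers":-1,"x":0.036,"y":0.03,"z":-0.063,"spin":0},{"fingers":-1,"x":0.036,"y":0.03,"z":-0.063,"spin":0},{"fingers":-1,"x":0.036,"y":0.03,"z":-0.063,"spin":0},{"fingers":-1,"x":0.036,"y":0.03,"z":-0.063,"spin":0}]' 25
python3 - <<'E'
from h import *
p,d,c=snap("wrist","w4"); o=get_obs(); print(o["ee_pos"],o["eef_rot"]); C=cloud(c,d)
u,v=map(int,proj(c,[.478,-.273,.04])); print(u,v)
M=(np.abs(C[...,2]-.040)<.004)&(abs(C[...,0]-.478)<.035)&(abs(C[...,1]+.2725)<.035)
print(M.sum(),"socket",C[M].mean(0),cv2.minAreaRect((C[M][:,:2]*1000).astype(np.float32)))
g=cv2.cvtColor(p,cv2.COLOR_RGB2GRAY).astype(int)
W=g[v-8:v+9,u-8:u+9]; print(W[::2,::2])
# dark blob = hole
sub=g[v-10:v+11,u-10:u+11]; w=np.clip(np.median(sub)-25-sub,0,None); yy,xx=np.mgrid[v-10:v+11,u-10:u+11]; hu,hv=(w*xx).sum()/w.sum(),(w*yy).sum()/w.sum(); print("hole px",hu,hv,onz(c,hu,hv,.04))
print("TCP px",proj(c,o["ee_pos"]),"tip px",proj(c,np.array(o["ee_pos"])-[0,0,.05]))
cv2.imwrite("pics/w4c.png",cv2.resize(p[v-60:v+60,u-60:u+100,::-1],None,fx=5,fy=5,interpolation=cv2.INTER_CUBIC))
E
```

```text
time_s: 7.3
ee_pos: [0.5096, -0.2354, 0.2183]
eef_rot: [-1.571, -0.0, -0.065]
force: [0.3, 1.3, -0.5]
grip_width: 0.0149
[ 0.50958126 -0.2354641   0.21823327] [-1.57083043e+00 -9.24575772e-05 -6.51181713e-02]
301 208
745 socket [ 0.47782806 -0.27196507  0.0400321 ] ((478.3085021972656, -273.3724365234375), (40.54927444458008, 39.82964324951172), 67.7369384765625)
[[210 212 209 208 209 208 208 208 208]
 [210 211 208 208 210 207 208 207 208]
 [211 210 207 208 205 202 205 207 208]
 [211 208 207 199 186 187 191 206 207]
 [210 207 206 188 176 174 163 197 207]
 [209 207 207 193 177 166 156 194 208]
 [208 207 209 204 189 180 185 203 207]
 [206 207 208 205 204 203 205 207 207]
 [206 207 207 205 206 206 208 207 206]]
hole px 303.7753164556962 209.38291139240508 [ 0.48044058 -0.27403208  0.04      ]
TCP px (np.float64(323.31311568280336), np.float64(227.9390673776284)) tip px (np.float64(323.16422548596717), np.float64(208.31043639385928))
```

View pics/w4c.png

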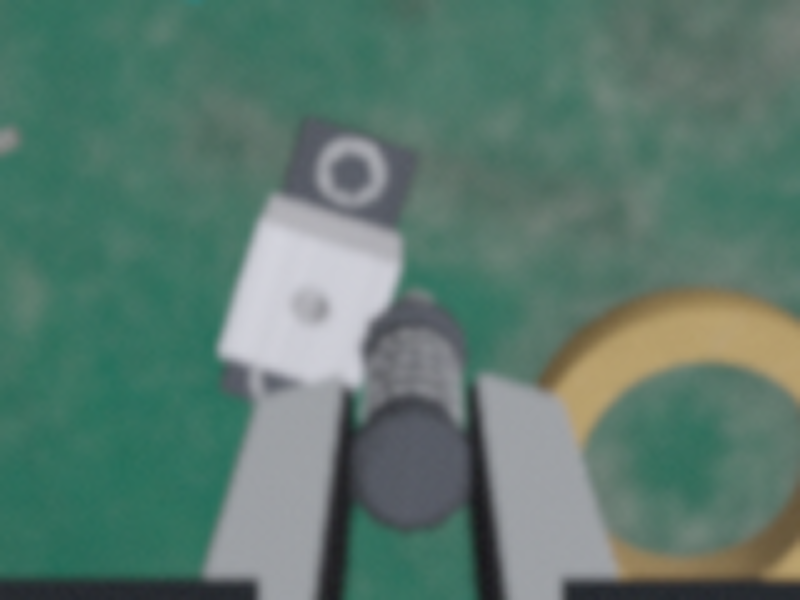

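```bash
python3 - <<'E'
from h import *
p,d,c=load("w4"); C=cloud(c,d); g=cv2.cvtColor(p,cv2.COLOR_RGB2GRAY); T=np.array([.50958,-.23546,.21823])
big=cv2.resize(g,None,fx=4,fy=4,interpolation=cv2.INTER_CUBIC)
for th in (185,193,200):
    m=np.zeros_like(big); m[196*4:222*4,292*4:316*4]=(big[196*4:222*4,292*4:316*4]<th)
    k=max(cv2.findContours(m,cv2.RETR_EXTERNAL,cv2.CHAIN_APPROX_NONE)[0],key=cv2.contourArea)
    (x,y),ax,an=cv2.fitEllipse(k); u,v=(x+.5)/4-.5,(y+.5)/4-.5; print(th,u,v,np.array(ax)/4,onz(c,u,v,.04).round(4))
# block top by bright mask -> min area rect cast on z=.04
M=(C[...,2]>T[2]+.018)&(C[...,2]<T[2]+.036)&(abs(C[...,0]-T[0])<.015)&(abs(C[...,1]-T[1])<.015)
q=np.argwhere(M)[:,::-1].astype(np.float32); (x,y),r=cv2.minEnclosingCircle(q); print("head",M.sum(),x,y,r,C[M].mean(0),np.median(C[M][:,2]),"pred",proj(c,T+[0,0,.028]),onz(c,x,y,T[2]+.028))
E
```

```text
185 302.9375915527344 209.08665466308594 [5.91228151 7.3966012 ] [ 0.4793 -0.2735  0.04  ]
193 302.8394775390625 209.00108337402344 [7.2836833  8.40303898] [ 0.4792 -0.2734  0.04  ]
200 302.76422119140625 208.94561767578125 [8.49112415 9.49850464] [ 0.4791 -0.2733  0.04  ]
head 799 322.5 232.5 24.50520133972168 [ 0.50933132 -0.23125189  0.24538766] 0.2455977652074203 pred (np.float64(323.4287966906934), np.float64(243.49644464832414)) [ 0.5094756  -0.22788534  0.24623   ]
```

```bash
python3 - <<'E'
from h import *
p,d,c=load("w4"); C=cloud(c,d); T=np.array([.50958,-.23546,.21823]); g=cv2.cvtColor(p,cv2.COLOR_RGB2GRAY)
print(np.round(C[222:262:2,322],4))
print(g[240,304:344]); print(np.round(C[240,304:344:2,2],3))
M=(abs(C[...,2]-.2462)<.004); M[:220]=0;M[260:]=0;M[:,:309]=0;M[:,337:]=0
for v in range(224,258,3): 
    u=np.nonzero(M[v])[0]; print(v,u.min() if len(u) else None,u.max() if len(u) else None)
E
```

```text
[[ 5.091e-01 -2.288e-01  2.238e-01]
 [ 5.091e-01 -2.285e-01  2.286e-01]
 [ 5.091e-01 -2.286e-01  2.325e-01]
 [ 5.092e-01 -2.273e-01  2.397e-01]
 [ 5.092e-01 -2.274e-01  2.430e-01]
 [ 5.092e-01 -2.278e-01  2.455e-01]
 [ 5.091e-01 -2.290e-01  2.460e-01]
 [ 5.090e-01 -2.306e-01  2.454e-01]
 [ 5.089e-01 -2.314e-01  2.467e-01]
 [ 5.088e-01 -2.333e-01  2.454e-01]
 [ 5.087e-01 -2.342e-01  2.466e-01]
 [ 5.086e-01 -2.358e-01  2.462e-01]
 [ 5.085e-01 -2.375e-01  2.455e-01]
 [ 5.085e-01 -2.385e-01  2.463e-01]
 [ 5.084e-01 -2.400e-01  2.461e-01]
 [ 5.083e-01 -2.412e-01  2.466e-01]
 [ 4.999e-01 -3.620e-01  1.000e-03]
 [ 4.996e-01 -3.660e-01 -2.000e-04]
 [ 4.994e-01 -3.696e-01 -3.000e-04]
 [ 4.992e-01 -3.735e-01 -1.100e-03]]
[161 159 146 112  67  43  42  59  70  76  82  86  89  92  90  91  91  90
  92  92  91  91  92  93  91  90  90  92  92  86  72  50  39  56 101 140
 158 161 161 161]
[0.265 0.266 0.261 0.253 0.245 0.246 0.246 0.414 0.246 0.245 0.246 0.246
 0.247 0.246 0.246 0.243 0.261 0.262 0.264 0.265]
224 None None
227 None None
230 309 336
233 314 331
236 312 334
239 311 334
242 311 334
245 311 334
248 312 333
251 315 330
254 None None
257 None None
```

Hole is at (0.4791, -0.2734). The pin's axis in the same picture is (0.5092, -0.2358), within 0.5 mm of the TCP, and upright. Target TCP is (0.4795, -0.2731); I'll hover first.

```bash
python3 -m handwheel '[{"fingers":-1,"x":-0.014,"y":0,"z":-0.02,"spin":0},{"fingers":-1,"x":-0.0276,"y":0.01,"z":-0.0395,"spin":0},{"fingers":-1,"x":-0.0276,"y":0.04,"z":-0.0395,"spin":0},{"fingers":-1,"x":-0.0276,"y":0.07,"z":-0.0395,"spin":0},{"fingers":-1,"x":-0.0276,"y":0.1,"z":-0.0395,"spin":0},{"fingers":-1,"x":-0.0276,"y":0.11,"z":-0.0395,"spin":0},{"fingers":-1,"x":-0.0276,"y":0.11,"z":-0.0395,"spin":0},{"fingers":-1,"x":-0.0276,"y":0.11,"z":-0.0395,"spin":0},{"fingers":-1,"x":-0.0276,"y":0.11,"z":-0.0395,"spin":0},{"fingers":-1,"x":-0.0276,"y":0.11,"z":-0.0395,"spin":0}]' 25
python3 - <<'E'
from h import *
p,d,c=snap("wrist","w5"); p2,d2,c2=snap("side","sd5"); o=get_obs(); print(o["ee_pos"],o["force"])
C=cloud(c,d); T=np.array(o["ee_pos"])
print("block/pin in view px",proj(c,[.4791,-.2734,.04]),proj(c,T-[0,0,.05]))
u,v=map(int,proj(c2,[.479,-.273,.05])); a=cv2.resize(p2[v-45:v+45,u-40:u+40,::-1],(400,450),interpolation=cv2.INTER_CUBIC)
u,v=map(int,proj(c,T-[0,0,.04])); b=cv2.resize(p[v-60:v+30,u-40:u+40,::-1],(400,450),interpolation=cv2.INTER_CUBIC); cv2.imwrite("pics/w5c.png",np.hstack([a,b]))
E
```

```text
time_s: 8.35
ee_pos: [0.4799, -0.2734, 0.1093]
eef_rot: [-1.572, -0.002, -0.065]
force: [-1.1, -0.2, -0.8]
grip_width: 0.0153
[ 0.47974034 -0.27325321  0.10885919] [-0.93555456 -0.21535566 -0.85927392]
block/pin in view px (np.float64(322.1915174063212), np.float64(202.56644698726586)) (np.float64(322.8877224152468), np.float64(207.97788965875614))
```

View pics/w5c.png

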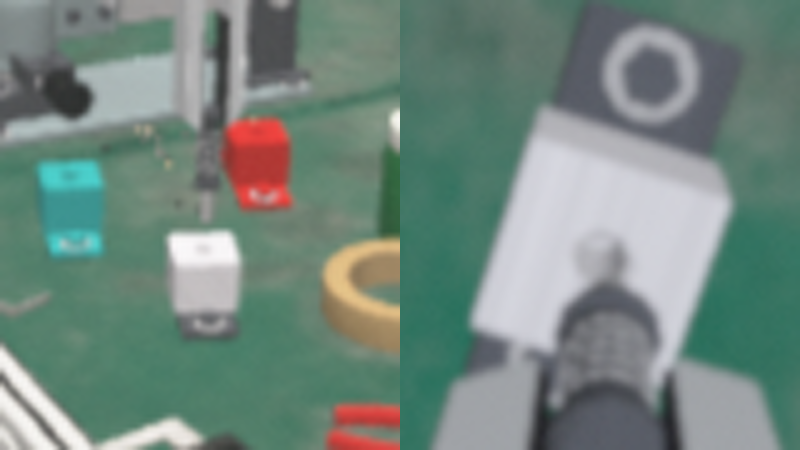

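The left (side) view shows the tip (206,215) straight above the hole (205,250). The right (wrist) view shows the hole at (602,255) in line with the pin. Lowering gently.

```bash
python3 -m handwheel '[{"fingers":-1,"x":-0.0004,"y":0.005,"z":0,"spin":0},{"fingers":-1,"x":-0.0004,"y":0.01,"z":0,"spin":0},{"fingers":-1,"x":-0.0004,"y":0.014,"z":0,"spin":0},{"fingers":-1,"x":-0.0004,"y":0.017,"z":0,"spin":0},{"fingers":-1,"x":-0.0004,"y":0.02,"z":0,"spin":0},{"fingers":-1,"x":-0.0004,"y":0.022,"z":0,"spin":0},{"fingers":-1,"x":-0.0004,"y":0.024,"z":0,"spin":0},{"fingers":-1,"x":-0.0004,"y":0.026,"z":0,"spin":0},{"fingers":-1,"x":-0.0004,"y":0.026,"z":0,"spin":0},{"fingers":-1,"x":-0.0004,"y":0.026,"z":0,"spin":0}]' 25
```

```text
time_s: 9.45
ee_pos: [0.4791, -0.2731, 0.0822]
eef_rot: [-1.571, -0.0, -0.065]
force: [-0.1, -0.4, -0.2]
grip_width: 0.0154
```

Tip is at about 0.032, below the block top, with no force, so it's in the hole. Lowering the rest.

```bash
python3 -m handwheel '[{"fingers":-1,"x":0,"y":0.003,"z":0,"spin":0},{"fingers":-1,"x":0,"y":0.006,"z":0,"spin":0},{"fingers":-1,"x":0,"y":0.009,"z":0,"spin":0},{"fingers":-1,"x":0,"y":0.011,"z":0,"spin":0},{"fingers":-1,"x":0,"y":0.013,"z":0,"spin":0},{"fingers":-1,"x":0,"y":0.0145,"z":0,"spin":0},{"fingers":-1,"x":0,"y":0.0155,"z":0,"spin":0},{"fingers":-1,"x":0,"y":0.0155,"z":0,"spin":0},{"fingers":-1,"x":0,"y":0.0155,"z":0,"spin":0},{"fingers":-1,"x":0,"y":0.0155,"z":0,"spin":0}]' 25
```

```text
time_s: 10.45
ee_pos: [0.4791, -0.2731, 0.0668]
eef_rot: [-1.571, -0.0, -0.065]
force: [-0.4, -0.3, -0.3]
grip_width: 0.0155
```

```bash
python3 -m handwheel '[{"fingers":-0.2,"x":0,"y":0,"z":0,"spin":0},{"fingers":-0.2,"x":0,"y":0,"z":0,"spin":0},{"fingers":-0.2,"x":0,"y":0,"z":0,"spin":0},{"fingers":-0.2,"x":0,"y":0,"z":0,"spin":0},{"fingers":-0.2,"x":0,"y":0,"z":0,"spin":0},{"fingers":-0.2,"x":0,"y":-0.02,"z":0,"spin":0},{"fingers":-0.2,"x":0,"y":-0.05,"z":0,"spin":0},{"fingers":-0.2,"x":0,"y":-0.09,"z":0,"spin":0},{"fingers":-0.2,"x":0,"y":-0.12,"z":0,"spin":0},{"fingers":-0.2,"x":0,"y":-0.12,"z":0,"spin":0}]'
python3 - <<'E'
from h import *
p,d,c=snap("wrist","w6"); p2,d2,c2=snap("side","sd6"); o=get_obs(); print(o["ee_pos"],o["grip_width"])
C=cloud(c,d); M=(abs(C[...,0]-.479)<.02)&(abs(C[...,1]+.273)<.02)&(C[...,2]>.085)&(C[...,2]<.12)
if M.any(): print(M.sum(),C[M].mean(0),np.percentile(C[M][:,2],[5,50,95]))
C=cloud(c2,d2); M=(abs(C[...,0]-.479)<.012)&(abs(C[...,1]+.273)<.012)&(C[...,2]>.045)&(C[...,2]<.13); print("side",M.sum(),C[M].mean(0),C[M].max(0))
u,v=map(int,proj(c2,[.479,-.273,.05])); a=cv2.resize(p2[v-45:v+45,u-40:u+40,::-1],(400,450),interpolation=cv2.INTER_CUBIC)
u,v=map(int,proj(c,[.479,-.273,.06])); b=cv2.resize(p[v-45:v+45,u-40:u+40,::-1],(400,450),interpolation=cv2.INTER_CUBIC); cv2.imwrite("pics/w6c.png",np.hstack([a,b]))
E
```

```text
time_s: 11.45
ee_pos: [0.4804, -0.2739, 0.191]
eef_rot: [-1.574, -0.006, -0.065]
force: [0.4, -0.7, -0.5]
grip_width: 0.0377
[ 0.47905787 -0.27309994  0.18660254] 0.037719662762123185
193 [ 0.47894932 -0.27206735  0.09309434] [0.08931402 0.09349156 0.09502446]
side 72 [ 0.47542781 -0.27860072  0.07205444] [ 0.48397589 -0.26921173  0.09474198]
```

View pics/w6c.png

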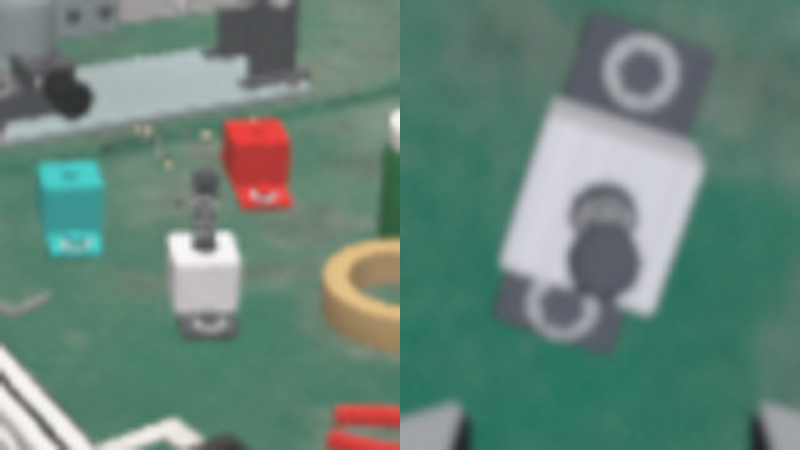

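The pin stands upright in the aluminium socket. Its head top is at z = 0.094, which matches tip 0.016, collar seated. Now to the knob at about (0.497, -0.0384), aiming 4 mm outward to sit near the disc.

```bash
python3 -m handwheel '[{"fingers":0,"x":0,"y":0,"z":0.03,"spin":0},{"fingers":0,"x":0.001,"y":0,"z":0.07,"spin":0},{"fingers":0,"x":0.001,"y":0,"z":0.11,"spin":0},{"fingers":0,"x":0.002,"y":0.01,"z":0.15,"spin":0},{"fingers":0,"x":0.0027,"y":0.03,"z":0.19,"spin":0},{"fingers":0,"x":0.0027,"y":0.05,"z":0.22,"spin":0},{"fingers":0,"x":0.0027,"y":0.05,"z":0.2316,"spin":0},{"fingers":0,"x":0.0027,"y":0.05,"z":0.2316,"spin":0},{"fingers":0,"x":0.0027,"y":0.05,"z":0.2316,"spin":0},{"fingers":0,"x":0.0027,"y":0.05,"z":0.2316,"spin":0}]' 20
python3 - <<'E'
from h import *
p,d,c=snap("wrist","w7"); o=get_obs(); print(o["ee_pos"],o["eef_rot"],o["grip_width"]); C=cloud(c,d)
M=(C[...,2]>.045)&(C[...,2]<.070)&(abs(C[...,0]-.497)<.02)&(C[...,1]<-.015)&(C[...,1]>-.08)
P=C[M]; print(len(P))
for y in np.arange(-.066,-.014,.003):
    q=P[(P[:,1]>y)&(P[:,1]<=y+.003)]
    if len(q)>3: print(round(y+.0015,4),len(q),np.round([q[:,0].min(),q[:,0].max(),q[:,2].max()],4))
E
```

```text
time_s: 12.55
ee_pos: [0.4971, -0.0434, 0.1372]
eef_rot: [-1.571, -0.001, -0.066]
force: [-0.3, 0.4, -0.2]
grip_width: 0.0468
[ 0.49705978 -0.0433244   0.13714207] [-1.57093215e+00 -8.69867494e-04 -6.66049832e-02] 0.047372743612446054
926
-0.0585 21 [0.487  0.5093 0.0673]
-0.0555 77 [0.4817 0.5107 0.0685]
-0.0525 130 [0.4819 0.5109 0.0675]
-0.0495 73 [0.483  0.5061 0.0653]
-0.0465 52 [0.4886 0.505  0.063 ]
-0.0435 47 [0.4888 0.5063 0.0623]
-0.0405 51 [0.4891 0.5063 0.0624]
-0.0375 52 [0.4883 0.5067 0.0625]
-0.0345 53 [0.4884 0.5058 0.0631]
-0.0315 53 [0.4887 0.507  0.0618]
-0.0285 52 [0.4888 0.5071 0.062 ]
-0.0255 56 [0.4862 0.5104 0.0656]
-0.0225 101 [0.4861 0.5095 0.0663]
-0.0195 40 [0.4926 0.5057 0.0568]
-0.0165 68 [0.4814 0.5164 0.0637]
```

Knob is confirmed: grip from y -0.0265 to -0.051, x 0.4975, top 0.062. I'll shift 1.5 mm inward so the pads clear the disc, then descend and grip.

```bash
python3 -m handwheel '[{"fingers":0,"x":0.0004,"y":0,"z":0.002,"spin":0},{"fingers":0,"x":0.0004,"y":0.02,"z":0.002,"spin":0},{"fingers":0,"x":0.0004,"y":0.04,"z":0.002,"spin":0},{"fingers":0,"x":0.0004,"y":0.06,"z":0.002,"spin":0},{"fingers":0,"x":0.0004,"y":0.075,"z":0.002,"spin":0},{"fingers":0,"x":0.0004,"y":0.085,"z":0.002,"spin":0},{"fingers":0,"x":0.0004,"y":0.085,"z":0.002,"spin":0},{"fingers":0,"x":0.0004,"y":0.085,"z":0.002,"spin":0},{"fingers":0,"x":0.0004,"y":0.085,"z":0.002,"spin":0},{"fingers":0,"x":0.0004,"y":0.085,"z":0.002,"spin":0}]' 20
python3 -m handwheel '[{"fingers":-1,"x":0,"y":0,"z":0,"spin":0},{"fingers":-1,"x":0,"y":0,"z":0,"spin":0},{"fingers":-1,"x":0,"y":0,"z":0,"spin":0},{"fingers":-1,"x":0,"y":0,"z":0,"spin":0},{"fingers":-1,"x":0,"y":0,"z":0,"spin":0},{"fingers":-1,"x":0,"y":0,"z":0,"spin":0},{"fingers":-1,"x":0,"y":0,"z":0,"spin":0},{"fingers":-1,"x":0,"y":0,"z":0,"spin":0},{"fingers":-1,"x":0,"y":0,"z":0,"spin":0},{"fingers":-1,"x":0,"y":0,"z":0,"spin":0}]' 20
```

```text
time_s: 13.6
ee_pos: [0.4977, -0.0403, 0.0523]
eef_rot: [-1.571, -0.001, -0.065]
force: [-0.1, 1.0, 0.1]
grip_width: 0.0469
time_s: 14.6
ee_pos: [0.4974, -0.0402, 0.0517]
eef_rot: [-1.571, -0.0, -0.065]
force: [-0.4, 0.4, 0.5]
grip_width: 0.0003
```

```bash
python3 - <<'E'
from h import *
p,d,c=snap("wrist","w8"); p2,d2,c2=snap("side","sd8"); o=get_obs(); print(o["ee_pos"],o["grip_width"])
u,v=map(int,proj(c2,[.497,-.05,.06])); a=cv2.resize(p2[v-50:v+50,u-50:u+30,::-1],(400,500),interpolation=cv2.INTER_CUBIC)
u,v=map(int,proj(c,[.497,-.02,.06])); print(u,v); b=cv2.resize(p[v-60:v+40,u-40:u+40,::-1],(400,500),interpolation=cv2.INTER_CUBIC); cv2.imwrite("pics/w8c.png",np.hstack([a,b]))
E
```

```text
[ 0.49736195 -0.0401905   0.05162396] 0.00039319417310574694
320 204
```

View pics/w8c.png

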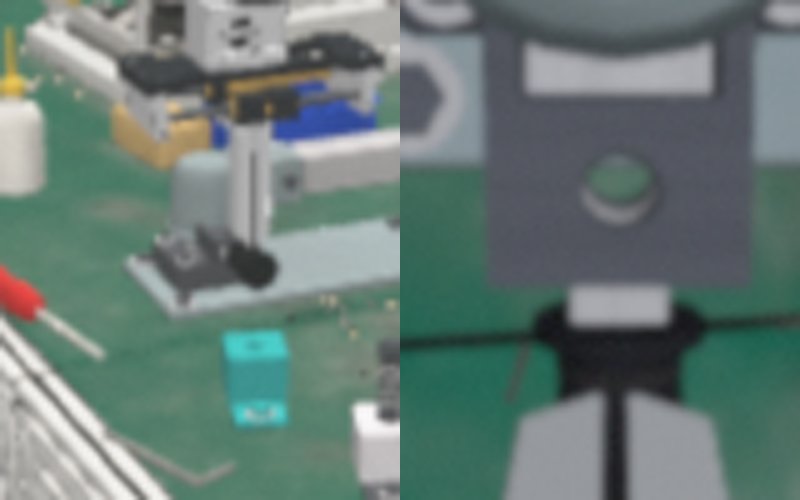

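The right (wrist) crop shows the fingers fully shut over or at the knob grip (row 390), and the left (side) crop shows the finger ends at (255,245), just above the disc. So the knob isn't between the pads. I'll check the heights from depth before moving.

```bash
python3 - <<'E'
from h import *
p,d,c=load("sd8"); C=cloud(c,d)
M=(abs(C[...,0]-.497)<.04)&(C[...,1]>-.075)&(C[...,1]<-.02)&(C[...,2]>.015)&(C[...,2]<.16)
for z in np.arange(.02,.13,.008):
    m=M&(C[...,2]>z)&(C[...,2]<=z+.008)
    if m.sum(): q=C[m]; print("side z",round(z,3),m.sum(),np.round(q.min(0),3),np.round(q.max(0),3),p[m].mean(0).astype(int))
p,d,c=load("w8"); C=cloud(c,d); h=np.array([.497,-.0384,.052])
print("tip px",[np.round(proj(c,np.array([.497,-.040,.0326])+[dx,dy,0]),0) for dx,dy in((0,.008),(-.0125,.008),(.0125,.008))])
for v in range(210,300,6): print(v,np.round(C[v,320],3),np.round(C[v,310],3),p[v,310])
E
```

```text
side z 0.036 9 [ 0.487 -0.063  0.038] [ 0.503 -0.021  0.044] [68 72 71]
side z 0.044 20 [ 0.48  -0.065  0.044] [ 0.506 -0.022  0.052] [57 60 59]
side z 0.052 29 [ 0.479 -0.063  0.052] [ 0.508 -0.023  0.06 ] [64 66 66]
side z 0.06 15 [ 0.481 -0.066  0.06 ] [ 0.499 -0.027  0.067] [66 69 69]
side z 0.068 11 [ 0.486 -0.065  0.069] [ 0.506 -0.047  0.076] [139 141 140]
side z 0.076 16 [ 0.479 -0.055  0.077] [ 0.506 -0.038  0.084] [154 155 155]
side z 0.084 17 [ 0.482 -0.054  0.084] [ 0.507 -0.037  0.091] [162 163 163]
side z 0.092 14 [ 0.483 -0.053  0.094] [ 0.507 -0.039  0.099] [165 166 166]
side z 0.1 18 [ 0.482 -0.053  0.1  ] [ 0.506 -0.04   0.107] [159 159 160]
side z 0.108 17 [ 0.479 -0.055  0.108] [ 0.506 -0.04   0.116] [161 161 162]
side z 0.116 17 [ 0.481 -0.054  0.116] [ 0.507 -0.038  0.124] [163 164 164]
side z 0.124 18 [ 0.48  -0.054  0.125] [ 0.506 -0.026  0.132] [159 160 161]
tip px [array([322., 210.]), array([307., 211.]), array([338., 209.])]
210 [ 0.496 -0.023  0.061] [ 0.489 -0.023  0.061] [25 23 28]
216 [ 0.496 -0.027  0.062] [ 0.485 -0.047  0.   ] [32 91 75]
222 [ 0.496 -0.032  0.061] [ 0.484 -0.053 -0.   ] [43 96 80]
228 [ 0.496 -0.031  0.075] [ 0.49  -0.029  0.079] [150 153 157]
234 [ 0.496 -0.031  0.085] [ 0.49  -0.029  0.089] [150 153 157]
240 [ 0.496 -0.031  0.095] [ 0.49  -0.029  0.099] [150 153 157]
246 [ 0.496 -0.031  0.104] [ 0.491 -0.029  0.107] [149 153 156]
252 [ 0.496 -0.032  0.11 ] [ 0.491 -0.029  0.114] [150 154 158]
258 [ 0.496 -0.031  0.118] [ 0.491 -0.03   0.119] [150 153 157]
264 [ 0.496 -0.031  0.124] [ 0.495 -0.006  0.17 ] [70 74 77]
270 [ 0.496 -0.031  0.13 ] [ 0.496 -0.006  0.176] [36 40 44]
276 [ 0.496 -0.031  0.135] [ 0.496 -0.006  0.178] [36 39 45]
282 [ 0.496 -0.032  0.138] [0.502 0.034 0.247] [35 38 44]
288 [ 0.496 -0.035  0.138] [ 0.496 -0.006  0.184] [37 41 46]
294 [ 0.498 -0.011  0.179] [ 0.496 -0.006  0.187] [35 40 43]
```

Depth shows the fingertips ending at z≈0.070 although the TCP reads 0.052 — they're shut above the knob (top 0.062). I'll compare fingertip height to TCP in earlier pictures.

```bash
python3 - <<'E'
from h import *
from scipy.spatial.transform import Rotation as R
# tool frame from camera: fixed mount
Rc=np.array([[1,0,0],[0,-.254,.967],[0,-.967,-.254]]); t=np.array([-.00082,-.19585,.0736])
for f in ("w1","w2","w3","w4","w6","w7","w8"):
    p,d,c=load(f); v,u=np.mgrid[:400,:640]
    P=np.stack([(u-c["cx"])/c["fx"]*d,(v-c["cy"])/c["fy"]*d,d],-1)@Rc.T+t
    M=(abs(P[...,2])<.012)&(abs(P[...,0])<.065)&(P[...,1]>-.08)&(P[...,1]<.03)&(d>0)&(p.astype(int).sum(-1)>330)&(np.ptp(p.astype(int),axis=-1)<25)
    q=P[M]; print(f,M.sum(),"tool y max pctl",np.round(np.percentile(q[:,1],[50,90,98,100]),4),"x",np.round(np.percentile(q[:,0],[1,99]),3),"z",np.round(np.percentile(q[:,2],[1,99]),3), "TCP",np.round((np.linalg.inv(c["view"])[:3,3]),3))
E
```

```text
w1 1889 tool y max pctl [-0.0586 -0.0306 -0.0219 -0.0154] x [-0.06   0.058] z [0.008 0.01 ] TCP [ 0.436 -0.097  0.525]
w2 1875 tool y max pctl [-0.0588 -0.0317 -0.0228 -0.0174] x [-0.06   0.058] z [0.008 0.01 ] TCP [ 0.484 -0.011  0.415]
w3 1914 tool y max pctl [-0.0515 -0.0108  0.0101  0.0257] x [-0.02   0.019] z [-0.002  0.01 ] TCP [ 0.482 -0.096  0.444]
w4 1879 tool y max pctl [-0.0516 -0.0071  0.0118  0.026 ] x [-0.02   0.019] z [0.001 0.01 ] TCP [ 0.514 -0.161  0.414]
w6 1826 tool y max pctl [-0.0586 -0.0305 -0.022  -0.0158] x [-0.031  0.03 ] z [0.008 0.01 ] TCP [ 0.484 -0.199  0.387]
w7 1843 tool y max pctl [-0.0585 -0.0303 -0.0217 -0.016 ] x [-0.036  0.034] z [0.008 0.01 ] TCP [0.501 0.031 0.333]
w8 1490 tool y max pctl [-0.0541 -0.0295 -0.0221 -0.0086] x [-0.013  0.011] z [0.009 0.01 ] TCP [0.502 0.034 0.247]
```

In every picture the fingertips lie about 18 mm behind the reported TCP, not 19 mm ahead, so the real grasp point is about 37 mm higher than reported. Pin: held by its head, but seated anyway. I'll reopen and descend 20 mm, watching force, then the rest.

```bash
python3 -m handwheel '[{"fingers":0,"x":0,"y":-0.005,"z":0,"spin":0},{"fingers":0,"x":0,"y":-0.005,"z":0,"spin":0},{"fingers":0,"x":0,"y":-0.005,"z":0,"spin":0},{"fingers":0,"x":0,"y":-0.005,"z":0,"spin":0},{"fingers":0,"x":0,"y":0,"z":0,"spin":0},{"fingers":0,"x":0,"y":0.005,"z":0,"spin":0},{"fingers":0,"x":0,"y":0.01,"z":0,"spin":0},{"fingers":0,"x":0,"y":0.015,"z":0,"spin":0},{"fingers":0,"x":0,"y":0.02,"z":0,"spin":0},{"fingers":0,"x":0,"y":0.02,"z":0,"spin":0}]' 20
python3 - <<'E'
from h import *
p,d,c=snap("wrist","w9"); o=get_obs(); print(o["ee_pos"],o["force"],o["grip_width"]); C=cloud(c,d)
g=p.astype(int); M=(C[...,1]<-.02)&(C[...,1]>-.06)&(abs(C[...,0]-.497)<.05)&(g.sum(-1)>330)&(np.ptp(g,axis=-1)<25)&(C[...,2]<.12)
q=C[M]; print("finger",len(q),q[:,2].min(),np.percentile(q[:,2],[1,5]),"x",q[:,0].min(),q[:,0].max())
M=(abs(C[...,2]-.062)<.006)&(abs(C[...,0]-.497)<.022)&(C[...,1]<-.02)&(C[...,1]>-.08)&(g.sum(-1)<200); q=C[M]; print("knob",len(q),q.min(0),q.max(0))
E
```

```text
time_s: 15.7
ee_pos: [0.497, -0.0401, 0.0308]
eef_rot: [-1.571, 0.001, -0.065]
force: [-0.8, -0.2, -0.5]
grip_width: 0.047
[ 0.49717969 -0.04017068  0.03127033] [0.31099025 0.04161557 0.46610051] 0.04712016181414599
finger 2524 -0.0008669358097260216 [0.04958589 0.05490071] x 0.4613396700664996 0.5460795711256689
knob 1671 [ 0.48250187 -0.05878666  0.05601636] [ 0.51045569 -0.02239474  0.06779282]
```

```bash
python3 -m handwheel '[{"fingers":0,"x":0,"y":0.004,"z":0,"spin":0},{"fingers":0,"x":0,"y":0.008,"z":0,"spin":0},{"fingers":0,"x":0,"y":0.012,"z":0,"spin":0},{"fingers":0,"x":0,"y":0.016,"z":0,"spin":0},{"fingers":0,"x":0,"y":0.017,"z":0,"spin":0},{"fingers":0,"x":0,"y":0.017,"z":0,"spin":0},{"fingers":0,"x":0,"y":0.017,"z":0,"spin":0},{"fingers":0,"x":0,"y":0.017,"z":0,"spin":0},{"fingers":0,"x":0,"y":0.017,"z":0,"spin":0},{"fingers":0,"x":0,"y":0.017,"z":0,"spin":0}]' 20
python3 -m handwheel '[{"fingers":-1,"x":0,"y":0,"z":0,"spin":0},{"fingers":-1,"x":0,"y":0,"z":0,"spin":0},{"fingers":-1,"x":0,"y":0,"z":0,"spin":0},{"fingers":-1,"x":0,"y":0,"z":0,"spin":0},{"fingers":-1,"x":0,"y":0,"z":0,"spin":0},{"fingers":-1,"x":0,"y":0,"z":0,"spin":0},{"fingers":-1,"x":0,"y":0,"z":0,"spin":0},{"fingers":-1,"x":0,"y":0,"z":0,"spin":0},{"fingers":-1,"x":0,"y":0,"z":0,"spin":0},{"fingers":-1,"x":0,"y":0,"z":0,"spin":0}]' 20
```

```text
time_s: 16.75
ee_pos: [0.4974, -0.0402, 0.0147]
eef_rot: [-1.571, -0.0, -0.065]
force: [0.6, 0.5, -0.1]
grip_width: 0.047
time_s: 17.75
ee_pos: [0.4979, -0.0403, 0.0148]
eef_rot: [-1.571, -0.001, -0.065]
force: [5.5, -0.3, -3.2]
grip_width: 0.0176
```

The grip is at 17.6 mm, matching the 18 mm knob. Drawing the latch 14.5 mm.

```bash
python3 -m handwheel '[{"fingers":-1,"x":0,"y":0,"z":-0.002,"spin":0},{"fingers":-1,"x":0,"y":0,"z":-0.004,"spin":0},{"fingers":-1,"x":0,"y":0,"z":-0.007,"spin":0},{"fingers":-1,"x":0,"y":0,"z":-0.010,"spin":0},{"fingers":-1,"x":0,"y":0,"z":-0.013,"spin":0},{"fingers":-1,"x":0,"y":0,"z":-0.0145,"spin":0},{"fingers":-1,"x":0,"y":0,"z":-0.0145,"spin":0},{"fingers":-1,"x":0,"y":0,"z":-0.0145,"spin":0},{"fingers":-1,"x":0,"y":0,"z":-0.0145,"spin":0},{"fingers":-1,"x":0,"y":0,"z":-0.0145,"spin":0}]' 20
python3 - <<'E'
from h import *
p,d,c=snap("wrist","w10"); o=get_obs(); print(o["ee_pos"],o["force"],o["grip_width"]); C=cloud(c,d); g=p.astype(int)
M=(abs(C[...,2]-.062)<.006)&(abs(C[...,0]-.497)<.022)&(C[...,1]<-.015)&(C[...,1]>-.09)&(g.sum(-1)<200); q=C[M]; print("knob",len(q),q.min(0),q.max(0))
for y in np.arange(-.07,-.014,.003):
    s=q[(q[:,1]>y)&(q[:,1]<=y+.003)]
    if len(s)>3: print(round(y+.0015,4),len(s),np.round([s[:,0].min(),s[:,0].max(),s[:,2].max()],4))
E
```

```text
time_s: 18.75
ee_pos: [0.4971, -0.0538, 0.0148]
eef_rot: [-1.57, -0.001, -0.065]
force: [6.8, 6.9, -2.5]
grip_width: 0.0171
[ 0.49704441 -0.05379245  0.01474264] [ 6.18929756  7.74469539 -3.12392723] 0.017055161918844305
knob 1901 [ 0.48553271 -0.07198023  0.05602226] [ 0.50937961 -0.03617496  0.06794136]
-0.0685 152 [0.4863 0.5045 0.0678]
-0.0655 309 [0.4865 0.5047 0.0674]
-0.0625 130 [0.4869 0.5046 0.0679]
-0.0595 143 [0.4872 0.5048 0.0679]
-0.0565 139 [0.4874 0.505  0.0679]
-0.0535 138 [0.4876 0.5052 0.0673]
-0.0505 140 [0.4879 0.5054 0.0671]
-0.0475 144 [0.488  0.5056 0.0658]
-0.0445 165 [0.4875 0.5066 0.0679]
-0.0415 77 [0.4886 0.5067 0.0641]
-0.0385 237 [0.4861 0.5094 0.0661]
-0.0355 73 [0.4862 0.5028 0.0656]
```

The knob moved 13.8 mm and the spring reads ~7.3 N, so the latch is drawn. Lifting along the pivot arc with a firmer grip.

```bash
python3 -m handwheel '[{"fingers":-1,"x":0,"y":0,"z":0,"spin":0},{"fingers":-1,"x":0,"y":0,"z":0,"spin":0},{"fingers":-1,"x":0,"y":-0.003,"z":0,"spin":0},{"fingers":-1,"x":-0.001,"y":-0.008,"z":0,"spin":0},{"fingers":-1,"x":-0.0015,"y":-0.014,"z":0,"spin":0},{"fingers":-1,"x":-0.002,"y":-0.02,"z":0,"spin":0},{"fingers":-1,"x":-0.002,"y":-0.025,"z":0,"spin":0},{"fingers":-1,"x":-0.002,"y":-0.03,"z":0,"spin":0},{"fingers":-1,"x":-0.002,"y":-0.035,"z":0,"spin":0},{"fingers":-1,"x":-0.002,"y":-0.04,"z":0,"spin":0}]' 35
```

```text
time_s: 19.8
ee_pos: [0.495, -0.0536, 0.0547]
eef_rot: [-1.569, -0.001, -0.065]
force: [10.5, 8.5, -5.9]
grip_width: 0.0173
```

```bash
python3 -m handwheel '[{"fingers":-1,"x":0.0005,"y":-0.005,"z":0,"spin":0},{"fingers":-1,"x":0.001,"y":-0.011,"z":0,"spin":0},{"fingers":-1,"x":0.002,"y":-0.017,"z":0,"spin":0},{"fingers":-1,"x":0.003,"y":-0.023,"z":0,"spin":0},{"fingers":-1,"x":0.0045,"y":-0.03,"z":0,"spin":0},{"fingers":-1,"x":0.006,"y":-0.036,"z":0,"spin":0},{"fingers":-1,"x":0.007,"y":-0.041,"z":0,"spin":0},{"fingers":-1,"x":0.0075,"y":-0.044,"z":0,"spin":0},{"fingers":-1,"x":0.0075,"y":-0.045,"z":0,"spin":0},{"fingers":-1,"x":0.0075,"y":-0.045,"z":0,"spin":0}]' 35
python3 -m handwheel '[{"fingers":-1,"x":0,"y":0,"z":0,"spin":0},{"fingers":-1,"x":0,"y":0,"z":0,"spin":0},{"fingers":-1,"x":0,"y":0,"z":0,"spin":0},{"fingers":-1,"x":0,"y":0,"z":0,"spin":0},{"fingers":-1,"x":0,"y":0,"z":0,"spin":0},{"fingers":-1,"x":0,"y":0,"z":0,"spin":0},{"fingers":-1,"x":0,"y":0,"z":0,"spin":0},{"fingers":-1,"x":0,"y":0,"z":0,"spin":0},{"fingers":-1,"x":0,"y":0,"z":0,"spin":0},{"fingers":-1,"x":0,"y":0,"z":0,"spin":0}]' 35
python3 - <<'E'
from h import *
p,d,c=snap("side","sd11"); q,e,cs=snap("scene","sc11"); o=get_obs(); print(o["ee_pos"],o["force"],np.abs(o["joint_vel"]).max())
C=cloud(cs,e)
# bar top slope in stand frame
O=np.array([.502,.044]);y=np.radians(-3.7);ex=np.array([np.cos(y),np.sin(y)]);n=np.array([-ex[1],ex[0]])
s=(C[...,:2]-O)@ex; t=(C[...,:2]-O)@n
M=(abs(t)<.012)&(s>.05)&(s<.18)&(C[...,2]>.085)&(C[...,2]<.25); k=np.polyfit(s[M],C[M][:,2],1); print("bar",M.sum(),k,"theta",-np.arctan(k[0]))
th=-np.arctan(k[0]); print("rim z",.082+.2*np.sin(th)-.036*np.cos(th))
C2=cloud(c,d); M=(abs(C2[...,0]-.479)<.012)&(abs(C2[...,1]+.273)<.012)&(C2[...,2]>.045)&(C2[...,2]<.13); print("pin",M.sum(),C2[M].max(0))
a=cv2.resize(p[130:280,200:420,::-1],(792,540),interpolation=cv2.INTER_CUBIC); cv2.imwrite("pics/fin.png",a)
E
```

```text
time_s: 20.8
ee_pos: [0.5017, -0.0539, 0.0991]
eef_rot: [-1.569, 0.001, -0.065]
force: [5.4, 7.3, -6.9]
grip_width: 0.017
time_s: 21.8
ee_pos: [0.5017, -0.0539, 0.099]
eef_rot: [-1.569, 0.001, -0.065]
force: [5.5, 7.9, -7.1]
grip_width: 0.0175
[ 0.5016846  -0.05390606  0.09896395] [ 5.47603522  7.8642236  -7.36164551] 0.002170518628168915
bar 136 [-0.46026411  0.19287782] theta 0.43135670662800984
rim z 0.13291834734097577
pin 74 [ 0.48486111 -0.26980217  0.09604896]
```

View pics/fin.png

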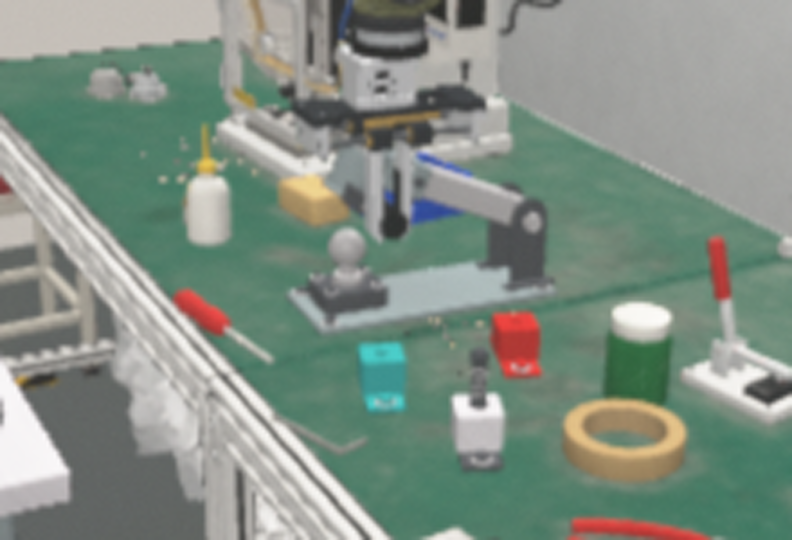

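The picture shows the ball bare at (347,258), the drawbar held up by the knob at (395,222), and the pin standing in the aluminium socket at (478,370). The bystanders haven't been disturbed. Handing in.

```bash
python3 -c "
from station import workorder,get_obs
print(workorder.hand_in()); o=get_obs(); print(o['time_s'],o['force'],o['grip_width'])"
```

```text
the job is handed in; nothing more can be done
None
the job is handed in; nothing more can be done
```

I finished the job and handed it in at about 22 s, but the hand-in reports no verdict. The pin is stowed in the aluminium socket. I drew the latch with the coupling still down, lifted the drawbar off the ball, and left the arm holding it up by the knob.

Last checks before handing in:
- **Pin:** it stands upright in the socket, seen in the side view. Close up after release, its head top was at 0.094 m, which matches the collar resting on the block. The final side-camera check read 0.096 m, within that camera's accuracy.
- **Latch:** the knob moved out about 13.8 mm with a spring force of about 7 N, past the 10 mm needed.
- **Drawbar:** its angle is about 0.43 rad, from the slope of the bar's top. That puts the bell rim at about 0.133 m, roughly 44 mm above the ball.
- **Hold:** the arm was still, with 7 N bearing down on the tool and a grip opening of 17.5 mm.
- **Bystanders:** they look undisturbed in the last picture. I compared this by eye only and did not measure it.

One check disagreed. The fingertips were about 18 mm behind the reported tool point, not 19 mm ahead as stated. This had two effects:
- **Pin:** it was carried by its head end, higher than planned, and still seated properly.
- **Knob:** my first attempt closed the fingers above it without gripping. I found the cause from the depth images, went 37 mm lower and gripped it correctly.

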